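Roll the long column to the marking line

ROBOT

A 7-joint arm with a two-finger parallel gripper is mounted at the origin on the work surface. World frame = base frame: x ahead of the robot, y to its left, z up, the work surface at z = 0. Lengths are in m, angles in rad, forces in N, time in s.
With the tool pointing down it reaches from about 0.35 to 0.9 m from the base axis. Payload 19.9 kg.
Tool frame: the origin (TCP) lies midway between the tips of the shut fingers; the grasp point (between the pads) lies 19 mm behind it; z points along the fingers, y is the line along which they close (so a half turn about z gives the same grasp; the last joint's range is limited). The gripper opens to 94 mm and grips with 3 to 60 N. Pads are 16 mm wide; open, the fingers measure 119 mm over their backs; the gripper's body (75 mm by 177 mm) begins 78 mm behind the grasp point.
Start: joints at [-1.212, 0.417, -0.01, 1.614, 0.005, 1.111, -0.053], TCP at [0.244, 0.575, 0.205] pointing down, gripper open.
Joint ranges: [-2.81, 2.81], [-0.39, 2.02], [-1.27, 1.25], [0.06, 2.57], [-1.19, 4.33], [0.19, 2], [-2.82, 2.82]. Speed limits (rad/s): [1.89, 1.89, 2.39, 2.39, 3.01, 3.01, 3.01].

INTERFACE

Orientations are given as a unit quaternion [x, y, z, w].
In Python, from workcell import bot, snapshot, camera_model, nets gives the robot as it stands.
- The arm moves only by the shell command python3 -m creep 'ROWS'. ROWS is JSON, a list that holds one entry, the list of rows, each a list of 5 numbers: the shift along the tool's x, y, z in units of 40 mm (1.0 is 40 mm), then the turn about the tool's z in units of 5 degrees (1.0 is 5 degrees), then the opening, from -1 (shut) to 1 (fully open). In form: [[[dx, dy, dz, turn, hand], ...]]. A call has 1 to 10 rows; each row shifts and turns the commanded pose from where the row before left it, along the tool's axes as they then stand; what a row does not reach is not made up. A row lasts 1/12 s, in which the tool goes at most 41.7 mm and 7.16 degrees, less where a joint would pass 70% of its speed; a pose out of reach is approached as far as the arm can. A call is refused whole if a number of a shift passes 1 or a number of a turn 1, either way. A call with a gripper value outside its range is refused whole. The fingers move at their own pace and stop on an object; the grip force is fixed at half the most. Time passes only in rows, so rows that do not move let the fingers close. It gives the time, the measured TCP pose, the force, the opening and the grip force at its end, in the units of the state.
- bot.read_state(): the state, without advancing time (a new reading comes with each control period).
- snapshot(name): name is "side" or "top" or "wrist"; returns (picture, depth): 480x640x3 uint8, blue, green, red; 480x640 float32, m along the optical axis (not along the pixel's ray), 0 where there is no reading.
- camera_model(name): a dict with "fx", "fy", "cx", "cy" (pixels), "world_to_cam" (4x4, takes a point from world to camera coordinates); the wrist camera has in their place "hand_eye" (4x4, takes a point from camera to tool coordinates, whose origin is the TCP and whose axes are the flange's). Camera axes: x right, y up, looking along -z (the intrinsics and any distortion apply to the point x, -y, -z); pixel columns grow to the right and rows downward; lengths in m; the calibration is good to about 2 mm. The wrist camera is an equidistant fisheye: a pixel r from the principal point sees the ray r / f radians off the axis. A picture is of the moment at which its call begins: read the wrist's pose just before it. camera_model takes no time and is no camera call.
- bot.close_job(): hands the job in; it is judged then, once.
Trained networks look in the newest picture that a camera, given by its name, has taken for a name from the list of things; names that differ only in an ending like _2 or _b are one class to them, and where a whole thing is asked for, a point or a joint stands for the part that bears it (a point fixed in the world has none). Each returns a list of dicts, best first, with "p" (0 to 1); they miss things now and then, are a little off and sometimes report something else, mostly with a low value. They report only what shows in the picture. A call takes as long as a camera call.
- nets.search_frame(query, camera): "xyz" ([x, y, z] in m, in the coordinates of the camera as it stood for that picture, good to about 4 mm: the middle of the surface that is visible of it).
- nets.trace(query, camera): "mask" (480x640 bool, what is visible of it).
The state is a dict: "clock": time; "q": joint angles; "joint_vel": joint speeds; "tau": joint torques, N m; "position": TCP position; "tcp_rot": TCP orientation; "wrist_force": force on the tool from outside, world axes, zero at the start; "torque": the same for the moment, N m; "width": finger opening in m; "gripper_force": force on a finger pad.
Only numpy, scipy, OpenCV 4.12 (cv2) and the standard library are available. Lean on these libraries where they do the work, as an engineer would, in place of code of your own. Each camera call takes 0.05 s, during which the arm holds its last target. There are 200 camera calls.

TASK

Two white aerated-concrete columns lie on the plywood marking-out board of a school workshop, one on either side of the black line across it. Roll the long one over the board, without lifting it, until it comes to rest lying along the line, right over it, ready for marking. Do not let it run on past the line towards the short one, and leave the short one where it lies.

Things in the scene. Friction and masses are not known exactly. Their poses are not given: they have to be found in the camera images.
- long_column_center (a point): Centre (on the axis, half-way along) of the long white column: a loose cylinder, diameter 60 mm, length 160 mm, about 0.27 kg, lying on the board, this point 42 mm above the bench. x: its axis, roughly along the board's x; y and z turn as it rolls. It starts 120 to 160 mm from the line, on either side. It rolls freely; after a slow push (40 mm/s) ends it stops within 10 mm, a quick push runs on for centimetres.
- short_column_center (a point): Centre (on the axis, half-way along) of the short white column: a loose cylinder of the same material and diameter (60 mm) but only 80 mm long, lying on the board across the line from the long one, 120 to 160 mm from the line. x: its axis. To be left alone.
- board: Fixed plywood board, flat on the bench: 260 mm along its x, 440 mm along its y, 12 mm thick. Origin: centre of its underside; z up. The black line, 5 mm wide, crosses its top along the board's x at board y = 0; the column rolls to it along the board's y. Two small clamps, 40 mm high over the bench, hold its far edge (board x 108 to 144 mm, y = +190 and -190 mm).

How it is judged:
On the way:
1. the long column has been rolled, not slid: it has turned about its axis by at least 70 degrees (angle between long_column_center's own z axis and vertical above 1.22 rad), for 0.05 s.
At the end, for the whole second after the job is handed in: The long column lies at rest on the board with its axis over the line (centre within 15 mm of the line across it and within 50 mm of the line's middle along it) and parallel to the line within 10 degrees; the short column is within 12 mm of where it was (y of long_column_center in the frame of board between -0.015 and 0.015 m and x of long_column_center in the frame of board between -0.05 and 0.05 m and angle between the x axis of long_column_center and the x axis of board, either way round below 0.175 rad and z of long_column_center in the frame of board between 0.037 and 0.047 m and linear speed of long_column below 0.01 m/s and angular speed of long_column below 0.1 rad/s and distance of short_column_center from where it was at the start of the episode below 0.012 m); the robot touches nothing.
It fails at once if the long column is lifted more than 15 mm off the board (z of long_column_center in the frame of board above 0.057 m).
It fails at once if the long column runs on past the line until its axis is within 100 mm of the short column's centre (an overrun of 20 to 60 mm) (horizontal distance between long_column_center and short_column_center below 0.1 m).
It fails at once if the short column is moved by more than 12 mm (distance of short_column_center from where it was at the start of the episode above 0.012 m).
It also fails if it takes over 38 s, if anything falls off the work surface, if the arm or the gripper's body presses on something with over 40 N, if the wrist force passes 120 N, or if a joint passes its speed limit or range.

## Working session

There is one attempt and no reset: what is moved stays moved. The work goes in short steps, Python scripts to look and compute and a shell command to move; the robot and the scene stay as the last step left them, time stands still between calls to the robot, and variables do not carry over. Pictures are saved under pics/ and viewed, at most 10 in all, crops included, and the job is handed in when it is done.

```bash
mkdir -p pics; cat > h.py <<'E'
import numpy as np, cv2
from workcell import bot, snapshot, camera_model, nets
def look(cam):
    m=camera_model(cam); im,d=snapshot(cam); T=np.linalg.inv(np.array(m["world_to_cam"])); return im,d,m,T
def world(mask,d,m,T):
    v,u=np.nonzero(mask&(d>0)); z=d[v,u]
    P=np.c_[(u-m["cx"])/m["fx"]*z,-(v-m["cy"])/m["fy"]*z,-z]
    return P@T[:3,:3].T+T[:3,3]
E
python3 - <<'E'
from h import *
s=bot.read_state(); print(s)
im,d,m,T=look("top"); cv2.imwrite("pics/top.png",im); print(m)
for q in ["long_column_center","short_column_center","board"]:
    for r in nets.search_frame(q,"top")[:3]: print(q,r["p"],T[:3,:3]@r["xyz"]+T[:3,3])
    for r in nets.trace(q,"top")[:2]:
        P=world(r["mask"],d,m,T); print("mask",r["p"],len(P),P.mean(0).round(3),np.percentile(P,2,axis=0).round(3),np.percentile(P,98,axis=0).round(3))
        v,u=np.nonzero(r["mask"]);print(u.min(),u.max(),v.min(),v.max())
im,d,m,T=look("side"); cv2.imwrite("pics/side.png",im)
E
```

```text
{'clock': 0.0, 'q': array([-1.21149957,  0.41795747, -0.01027886,  1.61417689,  0.0046677 ,
        1.11068497, -0.05300444]), 'joint_vel': array([-6.64839239e-04,  3.80188359e-04, -4.36105246e-05, -8.97139992e-04,
        2.35015977e-04, -8.92683137e-04,  7.88111481e-04]), 'tau': array([ 3.71270562e-04, -8.51257467e+01,  6.38810880e-01, -4.25978708e+01,
       -4.87972924e-02,  1.88831723e-02,  1.07147782e-04]), 'position': array([0.24371489, 0.57511617, 0.20483455]), 'tcp_rot': array([ 1.99075695e-01,  9.79983932e-01, -5.95415985e-04, -8.45182414e-05]), 'wrist_force': array([0.65950705, 0.37321877, 1.02975271]), 'torque': array([-0.00690144,  0.01185845,  0.0146447 ]), 'gripper_force': 0.0, 'width': 0.09384714328318766}
{'fx': 560.0414887486105, 'fy': 560.0414887486105, 'cx': 318.583189259426, 'cy': 239.6087699943336, 'world_to_cam': array([[-0.00360308, -0.99990785,  0.01308818,  0.0154907 ],
       [ 0.99657213, -0.00250869,  0.08269039, -0.58718381],
       [-0.08264994,  0.01334126,  0.99648934, -0.66206221],
       [ 0.        ,  0.        ,  0.        ,  1.        ]])}
long_column_center 0.58 [0.57555011 0.07520949 0.06766555]
mask 0.65 6971 [0.578 0.075 0.065] [0.502 0.048 0.047] [0.655 0.105 0.073]
239 293 175 315
mask 0.62 3670 [ 0.584 -0.208  0.064] [ 0.546 -0.239  0.038] [ 0.623 -0.185  0.073]
483 537 203 274
short_column_center 0.73 [ 0.580542   -0.20551521  0.06912849]
mask 0.88 3737 [ 0.585 -0.208  0.063] [ 0.545 -0.241  0.027] [ 0.624 -0.185  0.073]
483 538 203 274
board 0.96 [ 0.57699941 -0.07482509  0.01299506]
mask 0.65 62354 [ 0.58  -0.076  0.012] [ 0.454 -0.281  0.009] [0.71  0.142 0.015]
203 562 120 359
```

View pics/top.png

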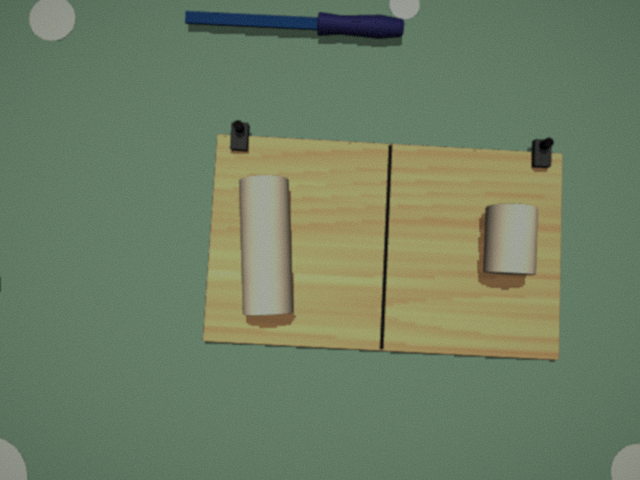

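The long column is at left (px 240–293, 175–315) and the short one at right (483–538, 203–274). The line between them runs from (390,145) to (382,349). I'll measure the angles and the line next.

```bash
cat >> h.py <<'E'
def line_fit(im,m,T):
    g=im.max(2)<60; g[:,:320]=0; g[:,450:]=0; g[:150]=0; g[345:]=0
    n,l,st,_=cv2.connectedComponentsWithStats(g.astype(np.uint8)); 
    k=1+np.argmax(st[1:,3]); v,u=np.nonzero(l==k)
    r=np.c_[(u-m["cx"])/m["fx"],-(v-m["cy"])/m["fy"],-np.ones(len(u))]@T[:3,:3].T
    P=T[:3,3]+r*((0.012-T[2,3])/r[:,2])[:,None]
    a,b=np.polyfit(P[:,0],P[:,1],1); return a,b,st[k],P[:,0].min(),P[:,0].max()
def col(d,m,T,lo=-.15,hi=.15):
    P=world(np.ones(d.shape,bool),d,m,T)
    P=P[(P[:,2]>.06)&(P[:,2]<.08)&(P[:,0]>.42)&(P[:,0]<.74)&(P[:,1]>lo)&(P[:,1]<hi)]
    from scipy.optimize import least_squares
    f=lambda p:np.hypot((P[:,1]-p[0]-p[1]*(P[:,0]-.58))*np.cos(np.arctan(p[1])),P[:,2]-p[2])-.03
    p=least_squares(f,[P[:,1].mean(),0,.042],loss='soft_l1',f_scale=.002).x
    return p,np.percentile(P[:,0],[1,99]),len(P)
E
python3 - <<'E'
from h import *
im,d,m,T=look("top")
a,b,st,x0,x1=line_fit(im,m,T); print("line slope,y at .58",a,a*.58+b,st,x0,x1)
print(col(d,m,T)); print(col(d,m,T,-.3,-.15))
E
```

```text
line slope,y at .58 -0.0571463593496856 -0.07006287597789188 [381 150  11 195 471] 0.45919262836920494 0.7018699087570519
(array([0.07722453, 0.03742139, 0.04166353]), array([0.50043482, 0.65679018]), 5651)
(array([-0.21491502, -0.06511681,  0.04167392]), array([0.54567944, 0.62410977]), 2787)
```

```bash
python3 -m creep '[[[0,0,0,1,1],[0,0,0,1,1],[0,0,0,1,1],[0,0,0,1,1],[0,0,0,1,1],[0,0,0,1,1],[0,0,0,1,1],[0,0,0,1,1],[0,0,0,1,1],[0,0,0,1,1]]]' && python3 -m creep '[[[0,0,0,1,1],[0,0,0,1,1],[0,0,0,1,1],[0,0,0,1,1],[-0.49,0.45,0,0,1],[-0.49,0.45,0,0,1],[-0.49,0.45,0,0,1],[-0.49,0.45,0,0,1],[-0.49,0.45,0,0,1],[-0.49,0.45,0,0,1]]]' && python3 -m creep '[[[-0.49,0.45,0,0,1],[-0.49,0.45,0,0,1],[-0.49,0.45,0,0,1],[-0.49,0.45,0,0,1],[-0.49,0.45,0,0,1],[-0.49,0.45,0,0,1],[-0.49,0.45,0,0,1],[-0.49,0.45,0,0,1],[-0.49,0.45,0,0,1],[-0.49,0.45,0,0,1]]]'
```

```text
clock: 1.28
position: [0.2438, 0.5755, 0.2054]
tcp_rot: [0.596, 0.803, -0.0, 0.0]
wrist_force: [-0.5, 1.0, 0.6]
width: 0.094
gripper_force: 0.0
clock: 2.12
position: [0.3463, 0.4514, 0.2055]
tcp_rot: [0.725, 0.689, 0.0, -0.0]
wrist_force: [0.3, 0.2, -0.4]
width: 0.0941
gripper_force: 0.0
clock: 2.95
position: [0.5159, 0.2463, 0.2056]
tcp_rot: [0.725, 0.689, 0.0, 0.0]
wrist_force: [-0.6, -0.1, -0.1]
width: 0.094
gripper_force: 0.0
```

```bash
python3 -m creep '[[[-0.36,0.36,0,0,1],[-0.36,0.36,0,0,1],[-0.36,0.36,0,0,1],[-0.36,0.36,0,0,1],[-0.36,0.36,0,0,1],[0,0,0.5,0,1],[0,0,0.5,0,1],[0,0,0.5,0,1],[0,0,0.5,0,1],[0,0,0.5,0,1]]]' && python3 -m creep '[[[0,0,0.5,0,1],[0,0,0.5,0,1],[0,0,0.5,0,1],[0,0,0.25,0,1],[0,0,0,0,1]]]'; python3 - <<'E'
from h import *
im,d,m,T=look("side"); cv2.imwrite("pics/side2.png",im)
im,d,m,T=look("top"); print(col(d,m,T,-.15,.11))
E
```

```text
clock: 3.78
position: [0.5834, 0.1718, 0.1046]
tcp_rot: [0.725, 0.689, 0.0, 0.0]
wrist_force: [-0.2, 0.1, 0.6]
width: 0.0941
gripper_force: 0.0
clock: 4.2
position: [0.5823, 0.1714, 0.0336]
tcp_rot: [0.725, 0.689, -0.001, -0.001]
wrist_force: [0.1, 0.2, -0.3]
width: 0.0942
gripper_force: 0.0
(array([0.07721362, 0.03728881, 0.0416573 ]), array([0.50037625, 0.6566962 ]), 5667)
```

View pics/side2.png

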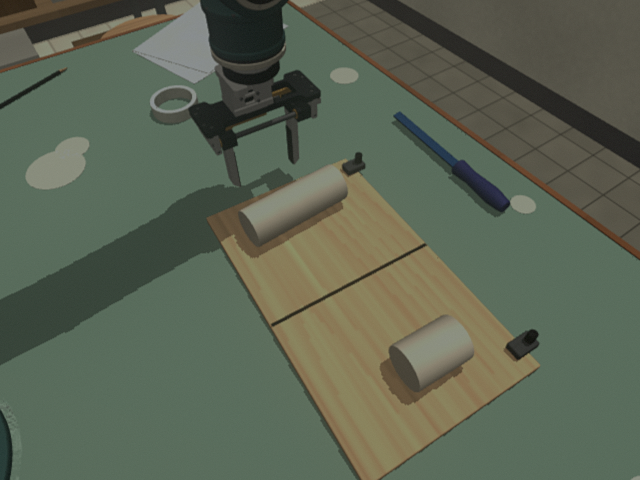

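Both fingers (px 235,180 and 293,160) stand behind the long column, clear of it. I'll start the slow push.

```bash
python3 -m creep '[[[-0.1,0,0,0,1],[-0.1,0,0,0,1],[-0.1,0,0,0,1],[-0.1,0,0,0,1],[-0.1,0,0,0,1],[-0.1,0,0,0,1],[-0.1,0,0,0,1],[-0.1,0,0,0,1],[-0.1,0,0,0,1],[-0.1,0,0,0,1]]]' && python3 -m creep '[[[-0.07,0,0,0,1],[-0.07,0,0,0,1],[-0.07,0,0,0,1],[-0.07,0,0,0,1],[-0.07,0,0,0,1],[-0.07,0,0,0,1],[-0.07,0,0,0,1],[-0.07,0,0,0,1],[-0.07,0,0,0,1],[-0.07,0,0,0,1]]]' && python3 -m creep '[[[-0.07,0,0,0,1],[-0.07,0,0,0,1],[-0.07,0,0,0,1],[-0.07,0,0,0,1],[-0.07,0,0,0,1],[-0.07,0,0,0,1],[-0.07,0,0,0,1],[-0.07,0,0,0,1],[-0.07,0,0,0,1],[-0.07,0,0,0,1]]]'; python3 - <<'E'
from h import *
im,d,m,T=look("top"); cv2.imwrite("pics/top3.png",im);s=bot.read_state()['position'];print(s, col(d,m,T,-.15,s[1]-.012))
E
```

```text
clock: 5.13
position: [0.5813, 0.1314, 0.0354]
tcp_rot: [0.725, 0.689, -0.0, 0.0]
wrist_force: [0.4, 0.4, 0.2]
width: 0.0942
gripper_force: 0.0
clock: 5.97
position: [0.5799, 0.1036, 0.0355]
tcp_rot: [0.725, 0.689, -0.0, 0.0]
wrist_force: [0.2, 0.1, 0.0]
width: 0.0938
gripper_force: 0.2
clock: 6.8
position: [0.5784, 0.0756, 0.0355]
tcp_rot: [0.725, 0.689, -0.0, 0.0]
wrist_force: [0.5, 1.0, 0.3]
width: 0.0941
gripper_force: 0.2
[0.5784132  0.07489699 0.03548023] (array([0.03064784, 0.03080033, 0.04170773]), array([0.50130796, 0.55706813]), 796)
```

View pics/top3.png

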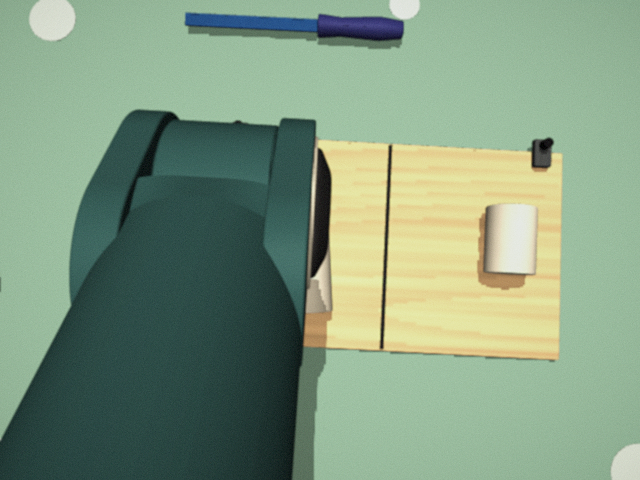

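The arm hides most of the column. Its visible end (px 305–331, 245–315) shows it rolling ahead of the fingers, and the short column hasn't moved. I'll carry on.

```bash
python3 -m creep '[[[-0.06,0,0,0,1],[-0.06,0,0,0,1],[-0.06,0,0,0,1],[-0.06,0,0,0,1],[-0.06,0,0,0,1],[-0.06,0,0,0,1],[-0.06,0,0,0,1],[-0.06,0,0,0,1],[-0.06,0,0,0,1],[-0.06,0,0,0,1]]]' && python3 -m creep '[[[-0.06,0,0,0,1],[-0.06,0,0,0,1],[-0.06,0,0,0,1],[-0.06,0,0,0,1],[-0.06,0,0,0,1],[-0.06,0,0,0,1],[-0.06,0,0,0,1],[-0.06,0,0,0,1],[-0.06,0,0,0,1],[-0.06,0,0,0,1]]]'; python3 - <<'E'
from h import *
im,d,m,T=look("top"); im2,d2,m2,T2=look("side"); cv2.imwrite("pics/side4.png",im2);s=bot.read_state()['position'];print(s, col(d,m,T,-.15,s[1]-.012),col(d2,m2,T2,-.13,s[1]-.012))
E
```

```text
clock: 7.68
position: [0.5772, 0.0517, 0.0355]
tcp_rot: [0.725, 0.689, -0.0, 0.0]
wrist_force: [0.1, 0.7, 0.3]
width: 0.0941
gripper_force: 0.2
clock: 8.52
position: [0.576, 0.0277, 0.0355]
tcp_rot: [0.725, 0.689, -0.0, 0.0]
wrist_force: [0.2, 0.3, 1.3]
width: 0.0941
gripper_force: 0.2h.py:21: RuntimeWarning: Mean of empty slice.
  p=least_squares(f,[P[:,1].mean(),0,.042],loss='soft_l1',f_scale=.002).x
  ret = ret.dtype.type(ret / rcount)
Traceback (most recent call last):
  File "h.py", line 21, in col
    p=least_squares(f,[P[:,1].mean(),0,.042],loss='soft_l1',f_scale=.002).x
      ~~~~~~~~~~~~~^^^^^^^^^^^^^^^^^^^^^^^^^^^^^^^^^^^^^^^^^^^^^^^^^^^^^^
ValueError: Initial guess is outside of provided bounds
```

View pics/side4.png

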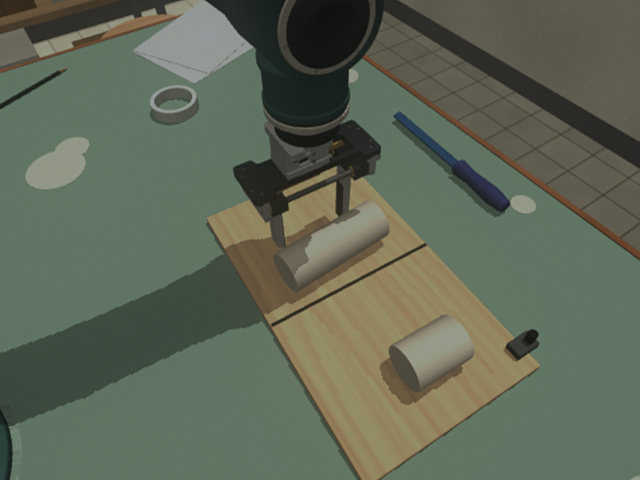

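The column (px 275–390, 202–288) is close behind the line (273,323 to 425,244), nearly parallel, and still short of it. The fingers are just behind it. I'll measure with the side camera.

```bash
cat >> h.py <<'E'
def side():
    im,d,m,T=look("side"); r=None
    for q in nets.trace("long_column_center","side"):
        P=world(cv2.erode(q["mask"].astype(np.uint8),np.ones((5,5))).astype(bool),d,m,T)
        if len(P)>500 and P[:,1].mean()>-.15: r=P;break
    if r is None: print("none"); return
    P=r; P=P[(P[:,2]>.015)&(P[:,2]<.08)]
    from scipy.optimize import least_squares
    def f(p):
        c=np.cos(np.arctan(p[1])); return np.hypot((P[:,1]-p[0]-p[1]*(P[:,0]-.575))*c,P[:,2]-.042)-.03
    # use curved side only: drop end face (near x-min)
    x0=np.percentile(P[:,0],1); P=P[P[:,0]>x0+.012]
    o=least_squares(f,[P[:,1].mean()+.015,0],loss='soft_l1',f_scale=.002)
    s=bot.read_state()['position']
    print("tcp",s.round(4),"col y at .575",o.x.round(4),"err to line",round(o.x[0]+.0698,4),"x range",np.percentile(P[:,0],[1,99]).round(3),len(P),np.median(abs(o.fun)).round(4))
E
python3 -c "
from h import *
side()"
```

```text
tcp [0.5759 0.0279 0.0354] col y at .575 [-0.0183  0.0364] err to line 0.0515 x range [0.515 0.656] 3628 0.0007
```

```bash
python3 -m creep '[[[-0.05,0,0,0,1],[-0.05,0,0,0,1],[-0.05,0,0,0,1],[-0.05,0,0,0,1],[-0.05,0,0,0,1],[-0.05,0,0,0,1],[-0.05,0,0,0,1],[-0.05,0,0,0,1],[-0.05,0,0,0,1],[-0.05,0,0,0,1]]]' && python3 -m creep '[[[-0.05,0,0,0,1],[-0.05,0,0,0,1],[-0.05,0,0,0,1],[-0.05,0,0,0,1],[-0.05,0,0,0,1],[-0.05,0,0,0,1],[-0.05,0,0,0,1],[-0.05,0,0,0,1],[0,0,0,0,1],[0,0,0,0,1]]]'; python3 -c "
from h import *
side();side()"
```

```text
clock: 9.55
position: [0.5749, 0.0078, 0.0355]
tcp_rot: [0.725, 0.689, -0.0, 0.0]
wrist_force: [-0.5, 0.1, 0.8]
width: 0.0939
gripper_force: 0.2
clock: 10.38
position: [0.5741, -0.0082, 0.0355]
tcp_rot: [0.725, 0.688, -0.0, 0.0]
wrist_force: [-0.2, 0.2, -0.2]
width: 0.0942
gripper_force: 0.0
tcp [ 0.5741 -0.008   0.0355] col y at .575 [-0.0546  0.0361] err to line 0.0152 x range [0.516 0.659] 3947 0.0007
tcp [ 0.5741 -0.0079  0.0354] col y at .575 [-0.055   0.0367] err to line 0.0148 x range [0.517 0.657] 3845 0.0007
```

```bash
python3 -m creep '[[[-0.03,0,0,0,1],[-0.03,0,0,0,1],[-0.03,0,0,0,1],[-0.03,0,0,0,1],[-0.03,0,0,0,1],[-0.03,0,0,0,1],[-0.03,0,0,0,1],[-0.03,0,0,0,1],[-0.03,0,0,0,1],[-0.03,0,0,0,1]]]' && python3 -m creep '[[[-0.03,0,0,0,1],[-0.03,0,0,0,1],[-0.03,0,0,0,1],[0,0,0,0,1],[0,0,0,0,1],[0,0,0,0,1]]]'; python3 -c "
from h import *
side()"
```

```text
clock: 11.42
position: [0.5735, -0.0201, 0.0355]
tcp_rot: [0.725, 0.689, -0.0, 0.0]
wrist_force: [-1.1, 0.3, 0.6]
width: 0.094
gripper_force: 0.2
clock: 11.92
position: [0.5733, -0.0236, 0.0355]
tcp_rot: [0.725, 0.689, -0.0, 0.0]
wrist_force: [0.2, 0.6, 0.4]
width: 0.094
gripper_force: 0.0
tcp [ 0.5733 -0.0235  0.0355] col y at .575 [-0.0684  0.0374] err to line 0.0014 x range [0.517 0.657] 3869 0.0008
```

Within about 2 mm of the line. Now I'll back off, lift clear and check from the top.

```bash
python3 -m creep '[[[0.3,0,0,0,1],[0.5,0,0,0,1],[0.5,0,0,0,1],[0.5,0,-0.5,0,1],[0.8,0,-0.8,0,1],[0.8,0,-0.8,0,1],[0.8,0,-0.8,0,1],[0.8,0,-0.5,0,1],[0.8,0,0,0,1],[0.8,0,0,0,1]]]' && python3 -m creep '[[[0.8,0,0,0,1],[0.8,0,0,0,1],[0.5,0,0,0,1],[0,0,0,0,1],[0,0,0,0,1],[0,0,0,0,1]]]'; python3 - <<'E'
from h import *
im,d,m,T=look("top"); cv2.imwrite("pics/top5.png",im)
p=col(d,m,T,-.13,-.01);print(p, "err",p[0][0]-(-.0701),"yaw",p[0][1]+.057); print(col(d,m,T,-.3,-.15)); print(col(d,m,T,-.13,-.01)[0])
E
```

```text
clock: 12.85
position: [0.5866, 0.2355, 0.1655]
tcp_rot: [0.725, 0.689, 0.001, 0.0]
wrist_force: [-0.3, -0.1, -0.1]
width: 0.0938
gripper_force: 0.0
clock: 13.35
position: [0.5907, 0.3159, 0.1637]
tcp_rot: [0.725, 0.688, -0.0, 0.0]
wrist_force: [0.2, 0.4, 0.8]
width: 0.0942
gripper_force: 0.0
(array([-0.06957996,  0.03802725,  0.0416745 ]), array([0.50549538, 0.66205355]), 5567) err 0.0005200370204399979 yaw 0.09502725106143817
(array([-0.21482881, -0.06578197,  0.04169395]), array([0.54570009, 0.62404832]), 2779)
[-0.06957996  0.03802725  0.0416745 ]
```

View pics/top5.png

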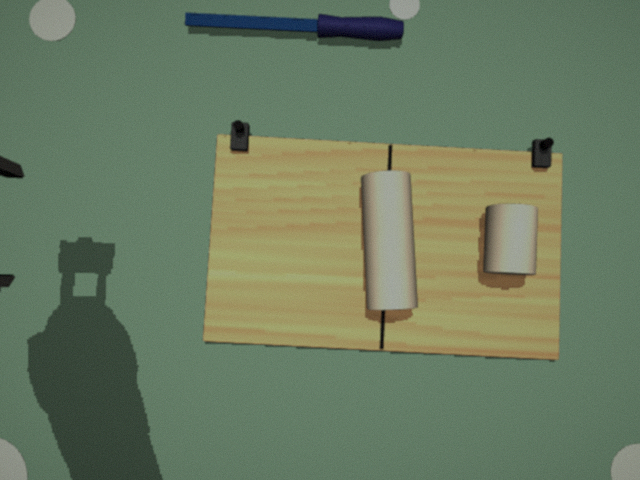

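The column (px 362–417, 170–312) lies over the line at a yaw of 5.4°, 0.5 mm off, and it is at rest. The short column hasn't moved, and the gripper is well clear at left.

```bash
python3 -c "
from workcell import bot
print(bot.close_job())"
```

```text
the job is handed in; nothing more can be done
None
```

I rolled the long column onto the line and handed the job in: by the last top view it lies about 0.5 mm off the line at about 5.4° to it (limit 10°), the short column has not moved, and the gripper is clear; no verdict came back.

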